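# Rock the stuck treat ball down the neck of the dog's puzzle bottle

## Task

The red treat ball is stuck in the neck of the clear puzzle bottle with the orange trim. Lift that bottle clear of the bench, rock it from side to side until the ball has dropped down the neck into the bottle's belly, then set it gently upright in the middle of the round cork mat and let go. Do not tip the bottle right over, and leave the other puzzle bottle, with the blue trim, where it stands.

Things in the scene. Friction and masses are not known exactly. Their poses are not given: they have to be found in the camera images.
- bottle: Clear plastic puzzle bottle, orange trim, loose, 0.2 kg, 142 mm tall, open top, at first upright, its y axis within 30 deg of world y. Origin: centre of underside, z up. Round belly 72 mm wide to 60 mm height, shoulder to 76 mm, then a straight neck 46 mm (y) by 30 mm (x) outside: grip across the 46, e.g. 120 mm up. In the neck two shelves: upper (106 mm up) on the +y wall, lower (78 mm) on the -y wall
- ball_center (a point): Centre of the red ball, 20 mm wide, 15 g, at first on the upper shelf, 118 mm above the bottle's underside. Shelves slope 10 deg down to their wall: lean the bottle's top 25 to 30 deg towards its -y, about 0.5 s, and the ball rolls onto the lower shelf; then as far towards +y and it rolls off into the belly, centre 15 mm above the underside. Repeat if it has not dropped
- mat: Round cork mat fixed on the bench, 130 mm diameter, 5 mm thick. Origin: centre of its underside, on the bench (its top is 5 mm above)
- spare: The other puzzle bottle: same shape and size, but blue trim and no ball, loose, standing upright on the bench. To be left alone. Origin: centre of its underside
There are look-alikes about, which are no part of the job. What is shaped like the bottle but green is not meant.

How it is judged:
By the outcome, as a careful person would: the job done as asked, in the order asked, and still so for the second after the job is handed in, with the robot touching nothing.
It also fails if it takes over 43 s, if anything falls off the work surface, if the arm or the gripper's body presses on something with over 40 N, if the wrist force passes 120 N, or if a joint passes its speed limit or range.

## Robot

A 6-joint arm with a two-finger parallel gripper is mounted at the origin on the work surface. World frame = base frame: x ahead of the robot, y to its left, z up, the work surface at z = 0. Lengths are in m, angles in rad, forces in N, time in s.
With the tool pointing down it reaches from about 0.375 to 0.9 m from the base axis. Payload 3.1 kg.
Tool frame: the origin (TCP) lies midway between the tips of the shut fingers; the grasp point (between the pads) lies 19 mm behind it; x points along the fingers, z is the direction in which the jaws open and shut, and the axes are right-handed (so a half turn about x gives the same grasp; the last joint's range is limited). The gripper opens to 85 mm and grips with 20 to 120 N. Pads are 22 mm wide; open, the fingers measure 114 mm over their backs; the gripper's body (76 mm by 85 mm) begins 54 mm behind the grasp point. The pads swing forward as they close: fully open they stand 13 mm farther back than shut.
Start: joints at [-1.312, 0.527, 1.433, -0, 1.181, -0.178], TCP at [0.264, -0.566, 0.231] pointing down, gripper open.
Joint ranges: [-3.08, 3.08], [-0.75, 2.2], [0.22, 2.44], [-1.43, 4.57], [0, 2.65], [-2.85, 2.85]. Speed limits (rad/s): [2.79, 2.79, 3.14, 3.14, 3.14, 3.14].

## Interface

Orientations are given as a unit quaternion [x, y, z, w].
In Python, from station import status, snapshot, camera_params, ticket gives the robot as it stands.
- The arm moves only by the tool arm_command, never from a script. Its argument "series" is a list that holds one entry, the list of rows, each a list of 4 numbers: the shift along the tool's x, y, z in mm, then the turn about the tool's x in rad. A call has 1 to 10 rows; each row shifts and turns the commanded pose from where the row before left it, along the tool's axes as they then stand; what a row does not reach is not made up. A row lasts 1/10 s, in which the tool goes at most 50 mm and 8.59 degrees, less where a joint would pass 70% of its speed; a pose out of reach is approached as far as the arm can. A call is refused whole if a number of a shift passes 50 or a number of a turn 0.15, either way. A call with a gripper value outside its range is refused whole. "jaw" is the opening in per cent of the stroke, from 0 (shut) to 100 (fully open), set as the call begins (left out, the last holds). The fingers move at their own pace and stop on an object; "force" is the grip in N (left out, the last holds). Time passes only in rows, so rows that do not move let the fingers close. It gives the time, the measured TCP pose, the force and the opening at its end, in the units of the state.
- status.sense(): the state, without advancing time (a new reading comes with each control period).
- snapshot(name): name is "scene" or "top"; returns the picture (400x640x3 uint8, red, green, blue); there is no depth.
- camera_params(name): a dict with "fovy" (degrees; the focal length in pixels is half the picture's height over the tangent of half this angle, whatever the lens; pixels are square), "cx", "cy" (the principal point, pixels), "extrinsics" (4x4, takes a point from camera to world coordinates). Camera axes: x right, y down, z forward; pixel columns grow to the right and rows downward; lengths in m; the calibration is good to about 2 mm. A picture is of the moment at which its call begins. camera_params takes no time and is no camera call.
- ticket.sign_off(): hands the job in, once; it reports no verdict.
The state is a dict: "t": time; "q": joint angles; "qd": joint speeds; "tau": joint torques, N m; "tcp_pos": TCP position; "tool_rot": TCP orientation; "force": force on the tool from outside, world axes, zero at the start; "ft_torque": the same for the moment, N m; "finger_gap": opening from 0.0 (shut) to 1.0 (fully open).
Only numpy, scipy, OpenCV 4.12 (cv2) and the standard library are available. Lean on these libraries where they do the work, as an engineer would, in place of code of your own. Each camera call takes 0.05 s, during which the arm holds its last target. There are 200 camera calls.

## Working session

There is one attempt and no reset: what is moved stays moved. The work goes in short steps, Python scripts to look and compute and a tool call to move; the robot and the scene stay as the last step left them, time stands still between calls to the robot, and variables do not carry over. Pictures are saved under pics/ and viewed, about 8 in all and at most 12, crops included, and the job is handed in when it is done.

Besides the shell and the picture viewer there is one more tool, called after "Call:" as name(argument=value, ...) on one line, values as JSON. arm_command: Moves the arm, as the interface text tells. Its arguments: {"type":"object","properties":{"series":{"type":"array"},"jaw":{"type":"number"},"force":{"type":"number"}},"required":["series"]}

```bash
ls; mkdir -p pics; python3 - <<'E'
from station import status,snapshot,camera_params
import cv2,numpy as np
for n in("scene","top"):
    p=snapshot(n);cv2.imwrite(f"pics/{n}0.png",p[:,:,::-1]);c=camera_params(n);print(n,c["fovy"],c["cx"],c["cy"],np.round(c["extrinsics"],4).tolist())
print(status.sense())
E
```

```text
pics
scene 54.46195678007321 317.9738403295167 194.28512165347965 [[0.4802, 0.674, -0.5614, 0.9502], [0.877, -0.3574, 0.3211, -0.1957], [0.0158, -0.6466, -0.7627, 0.6674], [0.0, 0.0, 0.0, 1.0]]
top 46.112880755167 318.7862994065276 204.33013801790995 [[0.0236, -0.996, 0.0862, 0.4758], [-0.9992, -0.0263, -0.0299, 0.0429], [0.0321, -0.0854, -0.9958, 1.0195], [0.0, 0.0, 0.0, 1.0]]
{'t': 0.1, 'q': array([-1.31248764e+00,  5.28391376e-01,  1.43377695e+00, -1.92677570e-05,
        1.18141787e+00, -1.78501602e-01]), 'qd': array([ 0.00048019,  0.00122656, -0.00289324, -0.00093025, -0.00045506,
        0.00027996]), 'tau': array([-1.48425061e-04, -4.43305099e+01, -1.78587019e+01, -1.68096844e-04,
        3.84994433e-03, -8.38719899e-06]), 'tcp_pos': array([ 0.26425905, -0.56566666,  0.23041943]), 'tool_rot': array([ 0.38025676,  0.59698183, -0.37930981,  0.59593754]), 'force': array([-0.09363329, -0.19300435,  0.64831586]), 'ft_torque': array([ 0.03906557, -0.00227444,  0.04323006]), 'finger_gap': 0.9994862443496971}
```

View pics/scene0.png

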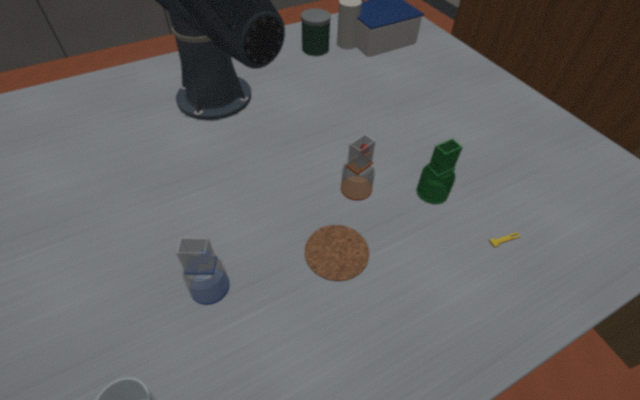

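View pics/top0.png

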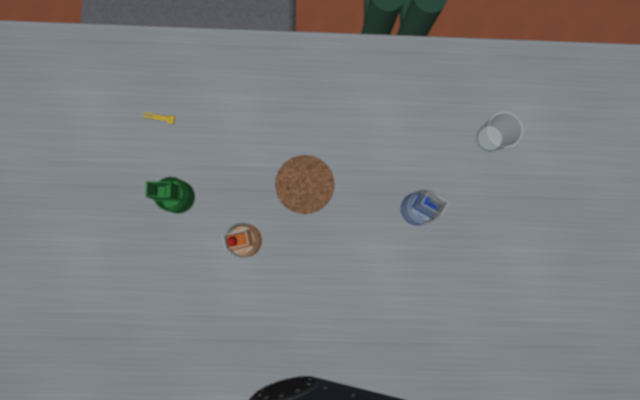

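The scene shows three bottle shapes:
- Orange trim with a red ball: scene (358,168), top (243,240).
- Green: scene (437,172), top (170,195).
- Blue trim: scene (207,270), top (422,207).

The orange one fits, since it is clear with orange trim and has the red ball in its neck. The mat is at scene (337,252), top (305,184). I'll confirm with one enlarged crop.

```bash
python3 - <<'E'
import cv2,numpy as np
from station import camera_params
print(camera_params("top").keys())
a=cv2.imread("pics/scene0.png")[130:205,325:395];b=cv2.imread("pics/top0.png")[208:268,208:278]
f=lambda i:cv2.resize(i,(392*1,int(i.shape[0]*392/i.shape[1])),interpolation=cv2.INTER_CUBIC)
a,b=f(a),f(b);h=max(len(a),len(b))
p=lambda i:cv2.copyMakeBorder(i,0,h-len(i),0,4,0)
cv2.imwrite("pics/crop1.png",np.hstack([p(a),p(b)]))
E
```

```text
dict_keys(['fovy', 'cx', 'cy', 'extrinsics'])
```

View pics/crop1.png

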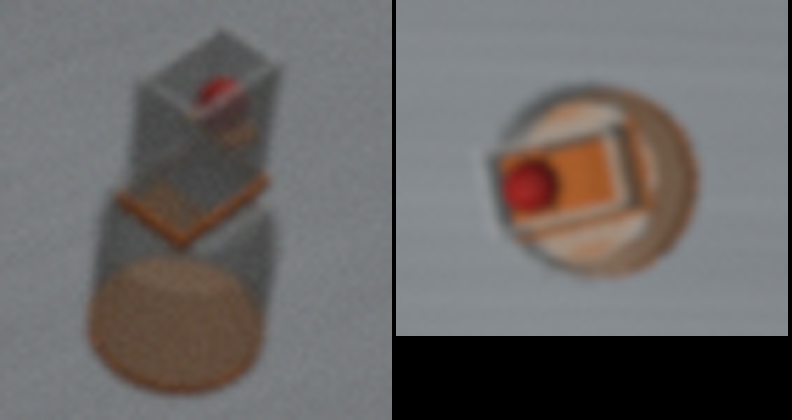

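The crop confirms it: clear bottle, orange trim, with the red ball at the left (+y) end of the neck. The rim's four corners are visible in both views, so I'll triangulate them.

```bash
cat >cam.py <<'E'
import numpy as np,cv2
from station import camera_params,snapshot
from scipy.optimize import least_squares
C={n:camera_params(n) for n in("scene","top")}
def proj(n,X):
    c=C[n];f=200/np.tan(np.radians(c["fovy"]/2));E=np.linalg.inv(c["extrinsics"]);p=E[:3,:3]@X+E[:3,3]
    return np.array([f*p[0]/p[2]+c["cx"],f*p[1]/p[2]+c["cy"]])
def tri(t,s):
    r=least_squares(lambda X:np.r_[proj("top",X)-t,proj("scene",X)-s],[.5,0,.1]);return r.x,r.fun
def plane(n,uv,z):
    return least_squares(lambda X:proj(n,np.r_[X,z])-uv,[.5,0]).x
E
python3 - <<'E'
from cam import *
np.set_printoptions(precision=4,suppress=True)
T=[(223.9,235.1),(247.1,230.9),(251.6,245.5),(226.6,250.9)];S=[(375,142.1),(360.7,151.1),(350,145.2),(364.6,135.4)]
P=[]
for t,s in zip(T,S):
    x,r=tri(t,s);P.append(x);print(x,r)
P=np.array(P);d=P[0]+P[3]-P[1]-P[2];print("rim",P.mean(0),"yaw y-axis from world y",np.degrees(np.arctan2(-d[0],d[1])),np.linalg.norm(d[:2])/2)
print("ball",*tri((231.9,241),(364.6,147.3)))
m=[]
for n,(x0,x1,y0,y1) in(("top",(265,345,145,225)),("scene",(295,380,215,290))):
    h=cv2.cvtColor(cv2.imread(f"pics/{n}0.png"),cv2.COLOR_BGR2HSV)[y0:y1,x0:x1]
    k=(h[...,1]>90).astype(np.uint8)
    c=max(cv2.findContours(k,0,1)[0],key=cv2.contourArea);e=cv2.fitEllipse(c);uv=np.array(e[0])+(x0,y0);m.append(uv);print(n,uv,e[1],plane(n,uv,.005))
print("mat",*tri(*m))
print("base scene",plane("scene",(356.8,188),0))
E
```

```text
[0.4913 0.1938 0.1371] [-1.0105 -0.6997 -1.3319  0.0506]
[0.5007 0.1518 0.1385] [-1.5253 -1.0009 -1.929   0.0643]
[0.4739 0.1431 0.1361] [-1.7105 -1.0797 -2.1789  0.0655]
[0.462  0.188  0.1347] [-1.007  -0.6727 -1.3412  0.0468]
rim [0.482  0.1692 0.1366] yaw y-axis from world y 13.742557898829233 0.04466142261436448
ball [0.48   0.1801 0.1196] [-0.4292 -0.2871 -0.5603  0.0196]
top [304.3501 184.0539] (56.01278305053711, 56.34109878540039) [0.6071 0.0449]
scene [336.4573 252.5456] (53.31317138671875, 61.98936080932617) [0.6127 0.0429]
mat [ 0.6084  0.0454 -0.0031] [-0.2182 -0.1306 -0.2331  0.006 ]
base scene [0.484  0.1729]
```

The arm's rows turn only about the tool's x, which points straight down. I therefore can't tilt the bottle by command, so side-to-side swings along the bottle's y axis will have to move the ball. First I'll go above the bottle.

Call:
arm_command(series=[[[0,25,-29,0],[0,25,-29,0],[0,25,-29,0],[0,25,-29,0],[0,25,-29,0],[0,25,-29,0],[0,25,-29,0],[0,25,-29,0],[0,25,-29,0],[0,25,-29,0]]], jaw=100, force=80)

```text
t: 1.1
tcp_pos: [0.3683, -0.1961, 0.2312]
tool_rot: [0.38, 0.596, -0.38, 0.596]
force: [0.2, -0.2, -0.2]
finger_gap: 1.003
```

Call:
arm_command(series=[[[0,25,-29,0],[0,25,-29,0],[0,25,-29,0],[0,25,-29,0],[0,25,-29,0],[0,25,-29,0],[0,25,-29,0],[0,25,-29,0],[0,0,0,0.1],[0,0,0,0.1]]])

```text
t: 2.1
tcp_pos: [0.4511, 0.0985, 0.231]
tool_rot: [0.438, 0.556, -0.438, 0.555]
force: [0.4, 0.2, 0.3]
finger_gap: 1.001
```

Call:
arm_command(series=[[[0,25,-29,0],[0,25,-29,0],[0,0,0,0],[0,0,0,0],[0,0,0,0]]])

```text
t: 2.6
tcp_pos: [0.4853, 0.1646, 0.2309]
tool_rot: [0.437, 0.556, -0.438, 0.555]
force: [0.5, 0.8, -0.9]
finger_gap: 0.999
```

```bash
python3 - <<'E'
from cam import *
a=snapshot("scene")[90:210,300:420,::-1];b=snapshot("top")[190:310,180:300,::-1]
cv2.imwrite("pics/c2.png",cv2.resize(np.hstack([a,b]),None,fx=3.3,fy=3.3,interpolation=cv2.INTER_CUBIC))
E
```

```text
(no output)
```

View pics/c2.png

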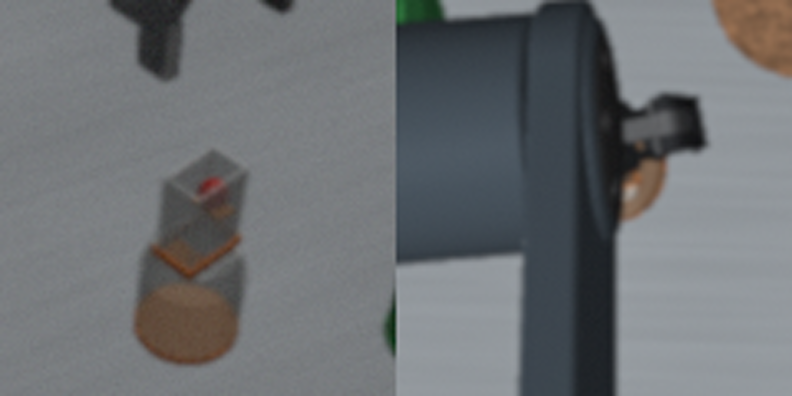

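The bottle's neck, with the ball still at about (210,185) in the crop, lies between the fingers as seen from both sides. Next I'll correct sideways, descend and close.

Call:
arm_command(series=[[[0,-1,-6,0],[33,0,0,0],[33,0,0,0],[33,0,0,0],[20,0,0,0],[13,0,0,0],[0,0,0,0],[0,0,0,0]]])

```text
t: 3.5
tcp_pos: [0.484, 0.1707, 0.0995]
tool_rot: [0.438, 0.555, -0.438, 0.555]
force: [0.8, 0.1, 0.9]
finger_gap: 0.998
```

Call:
arm_command(series=[[[0,0,0,0],[0,0,0,0],[0,0,0,0],[0,0,0,0],[0,0,0,0],[0,0,0,0],[0,0,0,0],[0,0,0,0]]], jaw=0, force=80)

```text
t: 4.3
tcp_pos: [0.4847, 0.1711, 0.1004]
tool_rot: [0.438, 0.555, -0.437, 0.556]
force: [-2.1, 1.1, 6.6]
finger_gap: 0.531
```

```bash
python3 - <<'E'
from cam import *
a=snapshot("scene")[90:210,300:420,::-1]
cv2.imwrite("pics/c3.png",cv2.resize(a,None,fx=3.3,fy=3.3,interpolation=cv2.INTER_CUBIC))
E
```

```text
(no output)
```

View pics/c3.png

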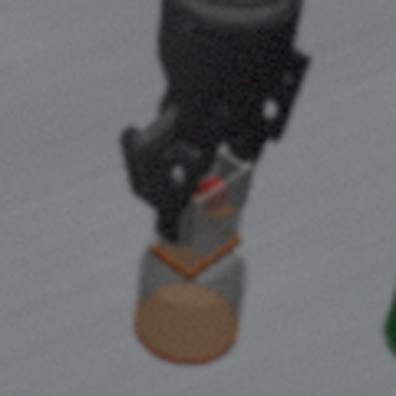

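The jaws hold the neck (gap 45 mm) and the ball is still at about (210,188). Lifting and moving toward open space.

Call:
arm_command(series=[[[-10,0,0,0],[-20,0,0,0],[-30,0,0,0],[-30,0,0,0],[-30,10,10,0],[-10,15,20,0],[0,15,20,0],[0,10,10,0],[0,0,0,0],[0,0,0,0]]])

```text
t: 5.35
tcp_pos: [0.5452, 0.1244, 0.2284]
tool_rot: [0.437, 0.557, -0.438, 0.554]
force: [-0.7, -1.2, -2.5]
finger_gap: 0.529
```

```bash
python3 - <<'E'
from station import status
s=status.sense();print({k:s[k] for k in("q","tcp_pos","force","ft_torque","finger_gap")})
E
```

```text
{'q': array([2.42862487e-02, 4.43760403e-01, 1.60038892e+00, 6.14770688e-04,
       1.10099358e+00, 1.35845259e+00]), 'tcp_pos': array([0.54515214, 0.12443774, 0.22843071]), 'force': array([-0.66504196, -1.18623217, -2.48712524]), 'ft_torque': array([ 0.02749087,  0.06423512, -0.00553451]), 'finger_gap': 0.5290955043584609}
```

Lifted, with the wrist carrying about 2 N. First swing: move towards bottle -y, reverse sharply, then ease off. This should send the ball towards -y.

Call:
arm_command(series=[[[0,0,20,0],[0,0,35,0],[0,0,42,0],[0,0,-42,0],[0,0,-40,0],[0,0,-28,0],[0,0,-16,0],[0,0,-6,0],[0,0,0,0],[0,0,0,0]]])

```text
t: 6.35
tcp_pos: [0.5386, 0.1577, 0.2293]
tool_rot: [0.437, 0.555, -0.438, 0.556]
force: [0.5, -0.1, -2.1]
finger_gap: 0.528
```

```bash
cat >look.py <<'E'
from cam import *
from station import status
import sys
p=snapshot("scene")[:,:,::-1];q=snapshot("top")[:,:,::-1]
X=status.sense()["tcp_pos"]
out=[]
for n,i in(("scene",p),("top",q)):
    u,v=proj(n,X).astype(int);u0,v0=max(0,u-60),max(0,v-50);c=i[v0:v0+110,u0:u0+120]
    h=cv2.cvtColor(i,cv2.COLOR_BGR2HSV)[v0:v0+110,u0:u0+120].astype(int)
    m=((h[...,0]<5)|(h[...,0]>174))&(h[...,1]>110);y,x=np.nonzero(m)
    print(n,"tcp px",u,v,"red n",len(x),(x.mean()+u0,y.mean()+v0) if len(x) else None);out.append(cv2.resize(c,(396,363),interpolation=cv2.INTER_CUBIC))
cv2.imwrite(f"pics/{sys.argv[1]}.png",np.hstack(out));print(X)
E
python3 look.py l1
```

```text
scene tcp px 378 125 red n 0 None
top tcp px 236 205 red n 0 None
[0.53881363 0.15731397 0.22929087]
```

View pics/l1.png

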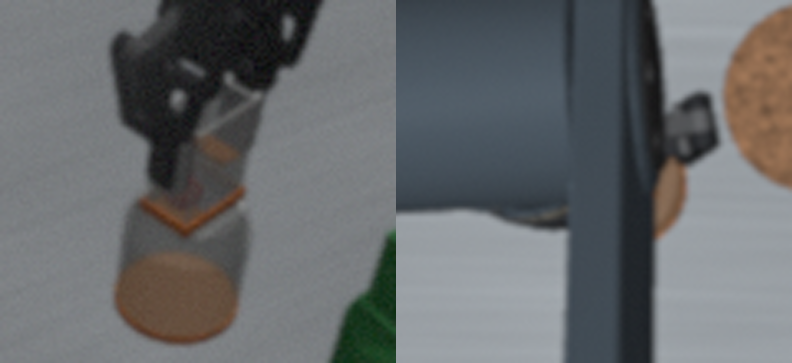

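A faint red ball now shows through the plastic at about (185,195) in the crop, on the lower shelf by the -y wall. Next is the mirror-image swing.

Call:
arm_command(series=[[[0,0,12,0],[0,0,24,0],[0,0,24,0],[0,0,10,0],[0,0,-10,0],[0,0,-28,0],[0,0,-42,0],[0,0,42,0],[0,0,40,0],[0,0,28,0]]])

```text
t: 7.45
tcp_pos: [0.5621, 0.0617, 0.2294]
tool_rot: [0.437, 0.556, -0.436, 0.556]
force: [1.2, 0.3, -3.0]
finger_gap: 0.532
```

Call:
arm_command(series=[[[0,0,16,0],[0,0,6,0],[0,0,0,0],[0,0,0,0],[0,0,0,0]]])

```text
t: 7.95
tcp_pos: [0.5665, 0.0407, 0.2293]
tool_rot: [0.437, 0.556, -0.437, 0.555]
force: [0.3, 0.4, -2.5]
finger_gap: 0.529
```

```bash
python3 look.py l2
```

```text
scene tcp px 327 157 red n 0 None
top tcp px 306 190 red n 0 None
[0.56674011 0.04053039 0.22932551]
```

View pics/l2.png

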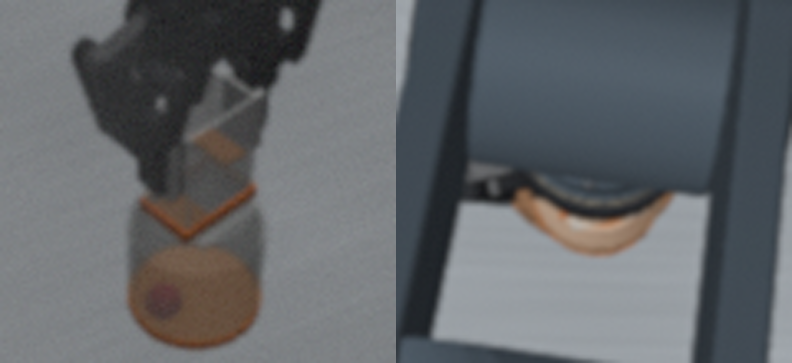

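The ball is now in the belly, seen at about (163,300) in the crop. I'll check the hang of the base before placing.

```bash
python3 - <<'E'
from cam import *
print(plane("scene",(325.5,197),.129), proj("scene",np.array([.5667,.0405,.129])), "mat edges", plane("top",(304.35,184.05),.005),plane("scene",(336.46,252.55),.005))
E
```

```text
[0.56587773 0.03996431] [325.98193881 197.20199424] mat edges [0.60708909 0.04485616] [0.61274493 0.04286275]
```

Call:
arm_command(series=[[[0,10,1,0],[0,16,2,0],[0,12,2,0],[0,4,1,0],[20,0,0,0],[30,0,0,0],[30,0,0,0],[20,0,0,0],[10,0,0,0],[0,0,0,0]]])

```text
t: 9.05
tcp_pos: [0.6084, 0.0438, 0.1179]
tool_rot: [0.437, 0.557, -0.438, 0.555]
force: [-0.2, 1.0, -1.7]
finger_gap: 0.532
```

```bash
python3 look.py l3
```

```text
scene tcp px 339 216 red n 0 None
top tcp px 305 174 red n 0 None
[0.61010823 0.04361884 0.1200543 ]
```

View pics/l3.png

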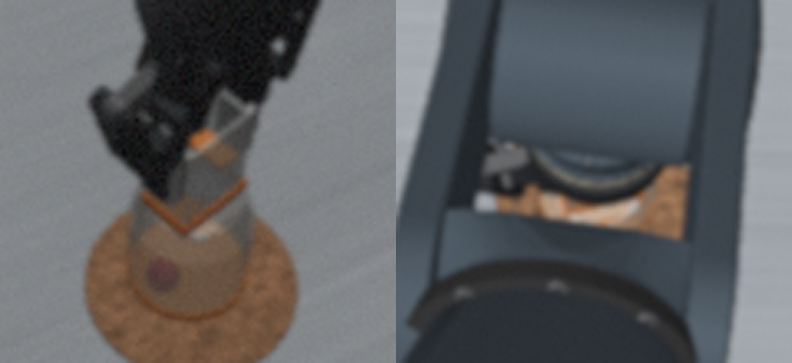

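The bottle hangs over the middle of the mat, with the ball in the belly at about (163,275). It is about 14 mm above the mat, so I'll lower it gently.

Call:
arm_command(series=[[[4,0,0,0],[4,0,0,0],[2,0,0,0],[1,0,0,0],[1,0,0,0],[0.5,0,0,0],[0,0,0,0],[0,0,0,0]]])

```text
t: 9.95
tcp_pos: [0.6093, 0.0436, 0.1068]
tool_rot: [0.437, 0.556, -0.437, 0.556]
force: [0.4, -0.7, -2.6]
finger_gap: 0.531
```

Call:
arm_command(series=[[[0.5,0,0,0],[0.5,0,0,0],[0.5,0,0,0],[0,0,0,0],[0,0,0,0]]])

```text
t: 10.45
tcp_pos: [0.6093, 0.0436, 0.1055]
tool_rot: [0.437, 0.556, -0.437, 0.556]
force: [0.4, 0.4, 0.7]
finger_gap: 0.529
```

The mat now carries the weight, so I'll release and back off straight up.

Call:
arm_command(series=[[[0,0,0,0],[0,0,0,0],[0,0,0,0],[0,0,0,0],[0,0,0,0]]], jaw=65)

```text
t: 10.95
tcp_pos: [0.6093, 0.0436, 0.1054]
tool_rot: [0.437, 0.556, -0.437, 0.556]
force: [-0.2, -1.2, -0.5]
finger_gap: 0.654
```

Call:
arm_command(series=[[[0,0,0,0],[0,0,0,0],[0,0,0,0],[0,0,0,0],[-10,0,0,0],[-20,0,0,0],[-30,0,0,0],[-40,0,0,0],[-40,0,0,0],[0,0,0,0]]], jaw=100)

```text
t: 11.95
tcp_pos: [0.6133, 0.0433, 0.2527]
tool_rot: [0.44, 0.551, -0.435, 0.56]
force: [0.9, -0.1, 0.8]
finger_gap: 1.0
```

Call:
arm_command(series=[[[0,-20,20,0],[0,-30,30,0],[0,-30,30,0],[0,-30,30,0],[0,-30,30,0],[0,-10,20,0],[0,0,0,0],[0,0,0,0],[0,0,0,0]]])

```text
t: 12.85
tcp_pos: [0.5011, -0.1461, 0.2452]
tool_rot: [0.437, 0.556, -0.437, 0.556]
force: [0.8, 0.0, -1.3]
finger_gap: 1.002
```

```bash
python3 - <<'E'
from cam import *
o=[]
for n,X in(("scene",(337,235)),("top",(305,184))):
    p=snapshot(n)[:,:,::-1];cv2.imwrite(f"pics/fin_{n}.png",p)
    d=cv2.absdiff(p,cv2.imread(f"pics/{n}0.png")).max(2)
    r=(slice(225,315),slice(165,245)) if n=="scene" else (slice(175,235),slice(390,460))
    print(n,"spare change mean",d[r].mean())
    u,v=X;o.append(cv2.resize(p[v-60:v+60,u-65:u+65],(396,363),interpolation=cv2.INTER_CUBIC))
cv2.imwrite("pics/fin.png",np.hstack(o))
E
```

```text
scene spare change mean 7.1876388888888885
top spare change mean 49.01880952380952
```

View pics/fin.png

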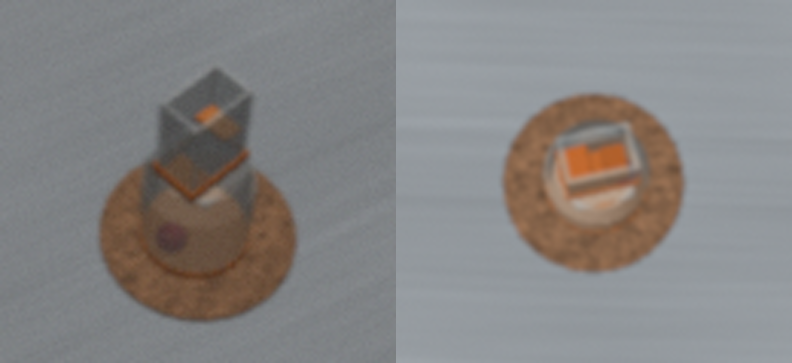

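The bottle stands upright in the middle of the mat, with the ball in the belly at about (170,237) in the crop. The high spare reading in the top view could simply be the arm covering it, so I'll check with the scene view and then hand in.

```bash
python3 - <<'E'
import cv2,numpy as np
from station import ticket
for f in("scene0","fin_scene"):
    h=cv2.cvtColor(cv2.imread(f"pics/{f}.png"),cv2.COLOR_BGR2HSV)[225:315,165:245];y,x=np.nonzero((abs(h[...,0].astype(int)-115)<10)&(h[...,1]>75));print(f,len(x),x.mean(),y.mean())
print(ticket.sign_off())
E
```

```text
scene0 420 48.13333333333333 62.45238095238095
fin_scene 425 48.22588235294118 62.675294117647056
the job is handed in; nothing more can be done
None
```

The orange-trim bottle now stands upright near the middle of the cork mat with the red ball in its belly. The gripper is open and clear of it. The robot's clock read about 13 s when I handed it in.

**How the ball was freed:** I did not lean the bottle 25–30° as the text describes. The arm's moves only turn the tool about its own axis, which points straight down. With the bottle lifted about 13 cm, I swung it sideways along its y axis with a sharp reversal each way. The first swing dropped the ball onto the lower shelf and the second dropped it into the belly. The bottle was never visibly tilted.

**Last checks:**
- **Final pictures:** Both views show the bottle upright near the middle of the mat, and the scene view shows the ball in the belly.
- **Placing:** The two cameras put the mat's centre about 6 mm apart in x. I placed the bottle between the two estimates.
- **Blue bottle:** In the scene view it moved by less than 0.3 pixel between the first and last pictures. The top view could not confirm this; its reading changed a lot there, most likely because the arm was covering the bottle.
- **Forces:** The wrist force readings at the end of each move stayed below 8 N. I did not see the peaks during the swings.

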